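# Line up the steaming jugs by size on the jug stand

### The arm

A 6-joint arm with a two-finger parallel gripper is mounted at the origin on the work surface. World frame = base frame: x ahead of the robot, y to its left, z up, the work surface at z = 0. Lengths are in mm, angles in rad, forces in N, time in s.
With the tool pointing down it reaches from about 350 to 975 mm from the base axis. Payload 7.1 kg.
Tool frame: the origin (TCP) lies at the very end of the fingers, on their centre line; the grasp point (between the pads) lies 19 mm behind it; z points along the fingers, y is the line along which they close (so a half turn about z gives the same grasp; the last joint's range is limited). The gripper opens to 88 mm and grips with 3 to 60 N. Pads are 20 mm wide; open, the fingers measure 115 mm over their backs; the gripper's body (75 mm by 178 mm) begins 61 mm behind the grasp point.
Start: joints at [1.218, 0.423, 1.63, -0, 1.089, -0.019], TCP at [204.74, 590.497, 222.675] pointing down, gripper open.
Joint ranges: [-3, 3], [-0.9, 2.11], [0.09, 2.58], [-1.31, 4.45], [0.11, 2.69], [-2.54, 2.54]. Speed limits (rad/s): [2.39, 2.39, 3.01, 3.14, 3.14, 3.14].

### API

Orientations are given as a rotation vector (axis times angle).
In Python, from workcell import get_obs, get_image, job, models gives the robot as it stands.
- The arm moves only by the tool jog_arm, never from a script. Its argument "increments" is one flat list of numbers, 7 for each row, row after row: the turn, a rotation vector about the tool's x, y, z in degrees, then the shift along the tool's x, y, z in mm, then the opening in per cent of the stroke, from 0 (shut) to 100 (fully open). A call has 1 to 12 rows; each row shifts and turns the commanded pose from where the row before left it, along the tool's axes as they then stand; what a row does not reach is not made up. A row lasts 1/8 s, in which the tool goes at most 62.5 mm and 10.7 degrees, less where a joint would pass 70% of its speed; a pose out of reach is approached as far as the arm can. A call is refused whole if a number of a shift passes 62.5 or a number of a turn 10.7, either way. A call with a gripper value outside its range is refused whole. The fingers move at their own pace and stop on an object; the grip force is fixed at half the most. Time passes only in rows, so rows that do not move let the fingers close. It gives the time, the measured TCP pose, the force, the opening and the grip force at its end, in the units of the state.
- get_obs(): the state, without advancing time (a new reading comes with each control period).
- get_image(name): name is "side" or "top" or "wrist"; returns a dict with "pixels" (420x560x3 uint8, blue, green, red), "depth" (420x560 float32, mm along the optical axis (not along the pixel's ray), 0 where there is no reading), "fx", "fy", "cx", "cy" (pixels), "cam_to_world" (4x4, takes a point from camera to world coordinates); the wrist camera has in their place "tool_from_camera" (4x4, takes a point from camera to tool coordinates, whose origin is the TCP and whose axes are the flange's). Camera axes: x right, y up, looking along -z (the intrinsics and any distortion apply to the point x, -y, -z); pixel columns grow to the right and rows downward; lengths in mm; the calibration is good to about 2 mm. A picture is of the moment at which its call begins: read the wrist's pose just before it.
- job.close_job(): hands the job in; it is judged then, once.
Trained networks look in the newest picture that a camera, given by its name, has taken for a name from the list of things; names that differ only in an ending like _2 or _b are one class to them, and where a whole thing is asked for, a point or a joint stands for the part that bears it (a point fixed in the world has none). Each returns a list of dicts, best first, with "p" (0 to 1); they miss things now and then, are a little off and sometimes report something else, mostly with a low value. They report only what shows in the picture. A call takes as long as a camera call. They do not tell look-alikes from the thing itself.
- models.look_for(target, camera): "centre" ([x, y, z] in mm, in world coordinates, good to about 4 mm: the middle of the surface that is visible of it).
- models.regions_of(target, camera): "region" (420x560 bool, what is visible of it).
The state is a dict: "t": time; "qpos": joint angles; "qvel": joint speeds; "joint_torque": joint torques, N m; "ee_pos": TCP position; "orientation": TCP orientation; "ft_force": force on the tool from outside, world axes, zero at the start; "moment": the same for the moment, N m; "width": finger opening in mm; "grasp_force": force on a finger pad.
Only numpy, scipy, OpenCV 4.12 (cv2) and the standard library are available. Lean on these libraries where they do the work, as an engineer would, in place of code of your own. Each camera call takes 0.05 s, during which the arm holds its last target. There are 200 camera calls.

### The job

Set up the bar for the morning: stand the four steel steaming jugs on the four pads of the jug stand in order of size, the largest on the pad next to the jug rinser and the smallest at the far end. Set each one down gently, upright and centred on its pad, with its handle pointing straight across the stand (to the front or the back, not along the row), and leave the espresso cup that stands among them where it is.

Things in the scene. Friction and masses are not known exactly. Their poses are not given: they have to be found in the camera images.
- jug_a_c (a point): The smallest of four open, empty steel steaming jugs, standing: 62 mm high, 54 mm across at the foot, the top 34 mm a straight round neck 44 mm across. Point on its axis, half-way up (31 mm over its underside). z up, x towards the pouring lip; the loop handle on the -x side reaches 56 mm from the axis. Grip across the outside of the neck along y, clear of handle and lip.
- jug_b_c (a point): The second smallest of four open, empty steel steaming jugs, standing: 79 mm high, 62 mm across at the foot, the top 38 mm a straight round neck 50 mm across. Point on its axis, half-way up (39.5 mm over its underside). z up, x towards the pouring lip; the loop handle on the -x side reaches 59 mm from the axis. Grip across the outside of the neck along y, clear of handle and lip.
- jug_c_c (a point): The second largest of four open, empty steel steaming jugs, standing: 96 mm high, 72 mm across at the foot, the top 42 mm a straight round neck 56 mm across. Point on its axis, half-way up (48 mm over its underside). z up, x towards the pouring lip; the loop handle on the -x side reaches 62 mm from the axis. Grip across the outside of the neck along y, clear of handle and lip.
- jug_d_c (a point): The largest of four open, empty steel steaming jugs, standing: 113 mm high, 82 mm across at the foot, the top 46 mm a straight round neck 62 mm across. Point on its axis, half-way up (56.5 mm over its underside). z up, x towards the pouring lip; the loop handle on the -x side reaches 65 mm from the axis. Grip across the outside of the neck along y, clear of handle and lip.
- pad_1: First, at the left (+y) end, of four alike round black rubber pads in a row, 96 mm across, 3 mm thick, fixed 112 mm apart on the low wooden jug stand (460 x 120 mm, 16 mm high). Origin at the centre of the pad's underside; a jug stands 3 mm above it, 19 mm above the counter. y along the row (to the left), x straight across it, z up.
- pad_2: Second from the left, of four alike round black rubber pads in a row, 96 mm across, 3 mm thick, fixed 112 mm apart on the low wooden jug stand (460 x 120 mm, 16 mm high). Origin at the centre of the pad's underside; a jug stands 3 mm above it, 19 mm above the counter. y along the row (to the left), x straight across it, z up.
- pad_3: Third from the left, of four alike round black rubber pads in a row, 96 mm across, 3 mm thick, fixed 112 mm apart on the low wooden jug stand (460 x 120 mm, 16 mm high). Origin at the centre of the pad's underside; a jug stands 3 mm above it, 19 mm above the counter. y along the row (to the left), x straight across it, z up.
- pad_4: Fourth, at the right (-y) end, of four alike round black rubber pads in a row, 96 mm across, 3 mm thick, fixed 112 mm apart on the low wooden jug stand (460 x 120 mm, 16 mm high). Origin at the centre of the pad's underside; a jug stands 3 mm above it, 19 mm above the counter. y along the row (to the left), x straight across it, z up.
- rinser: The jug rinser: low steel drip tray 210 x 130 mm, 30 mm high, slatted, with a round star-shaped sprayer in the middle. Fixed beyond one end of the jug stand, left (+y) or right (-y); beyond the other end is a square knock box 105 mm high. Origin at the centre of its underside, on the counter.
- cup_c (a point): White ceramic espresso cup with a small handle, 62 mm across, 56 mm high, loose among the jugs; not part of the job. Point on its axis, half-way up. A wooden-handled tamper, 58 mm across and 91 mm high, also stands among them.
Mind the look-alikes: they are no part of the job. What is shaped like the part that bears jug_c_c but green is not meant. Leave any orange look-alike of the part that bears jug_a_c alone.

How it is judged (in metres and radians):
At the end, for the whole second after the job is handed in: From the rinser end the pads carry the largest, second largest, second smallest, smallest jug, each upright (0.1 rad), within 15 mm of the pad's centre, handle within 0.4 rad of straight across the stand, released, at rest; cup upright, within 30 mm of its start (((world y of rinser above 0 m and horizontal distance between jug_a_c and pad_4 below 0.015 m and z of jug_a_c in the frame of pad_4 between 0.028 and 0.04 m and angle between the x axis of jug_a_c and the x axis of pad_4, either way round below 0.4 rad and horizontal distance between jug_b_c and pad_3 below 0.015 m and z of jug_b_c in the frame of pad_3 between 0.0365 and 0.0485 m and angle between the x axis of jug_b_c and the x axis of pad_3, either way round below 0.4 rad and horizontal distance between jug_c_c and pad_2 below 0.015 m and z of jug_c_c in the frame of pad_2 between 0.045 and 0.057 m and angle between the x axis of jug_c_c and the x axis of pad_2, either way round below 0.4 rad and horizontal distance between jug_d_c and pad_1 below 0.015 m and z of jug_d_c in the frame of pad_1 between 0.0535 and 0.0655 m and angle between the x axis of jug_d_c and the x axis of pad_1, either way round below 0.4 rad) or (world y of rinser below 0 m and horizontal distance between jug_a_c and pad_1 below 0.015 m and z of jug_a_c in the frame of pad_1 between 0.028 and 0.04 m and angle between the x axis of jug_a_c and the x axis of pad_1, either way round below 0.4 rad and horizontal distance between jug_b_c and pad_2 below 0.015 m and z of jug_b_c in the frame of pad_2 between 0.0365 and 0.0485 m and angle between the x axis of jug_b_c and the x axis of pad_2, either way round below 0.4 rad and horizontal distance between jug_c_c and pad_3 below 0.015 m and z of jug_c_c in the frame of pad_3 between 0.045 and 0.057 m and angle between the x axis of jug_c_c and the x axis of pad_3, either way round below 0.4 rad and horizontal distance between jug_d_c and pad_4 below 0.015 m and z of jug_d_c in the frame of pad_4 between 0.0535 and 0.0655 m and angle between the x axis of jug_d_c and the x axis of pad_4, either way round below 0.4 rad)) and angle between each of jug_a_c, jug_b_c, jug_c_c, jug_d_c's own z axis and vertical below 0.1 rad and linear speed of each of jug_a, jug_b, jug_c, jug_d below 0.02 m/s and contact force between each of jug_a, jug_b, jug_c, jug_d and the fingers below 0.05 N and distance of cup_c from where it was at the start of the episode below 0.03 m and angle between cup_c's own z axis and vertical below 0.3 rad); the robot touches nothing.
It fails at once if The espresso cup is pushed more than 30 mm away or tipped over (distance of cup_c from where it was at the start of the episode above 0.03 m or angle between cup_c's own z axis and vertical above 0.3 rad).
It fails at once if A jug is dropped, thrown or knocked flying: it moves faster than 0.5 m/s with no finger on it (a fall of about 13 mm) ((contact force between jug_a and the fingers below 0.01 N and linear speed of jug_a above 0.5 m/s) or (contact force between jug_b and the fingers below 0.01 N and linear speed of jug_b above 0.5 m/s) or (contact force between jug_c and the fingers below 0.01 N and linear speed of jug_c above 0.5 m/s) or (contact force between jug_d and the fingers below 0.01 N and linear speed of jug_d above 0.5 m/s)).
It fails at once if A jug is tipped over by more than 45 degrees (angle between any of jug_a_c, jug_b_c, jug_c_c, jug_d_c's own z axis and vertical above 0.785 rad).
It also fails if it takes over 115 s, if anything falls off the work surface, if the arm or the gripper's body presses on something with over 40 N, if the wrist force passes 120 N, or if a joint passes its speed limit or range.

## Working session

There is one attempt and no reset: what is moved stays moved. The work goes in short steps, Python scripts to look and compute and a tool call to move; the robot and the scene stay as the last step left them, time stands still between calls to the robot, and variables do not carry over. Pictures are saved under pics/ and viewed, at most 14 in all, crops included, and the job is handed in when it is done.

Besides the shell and the picture viewer there is one more tool, called after ">>>" in YAML: its name, and indented under it one key for each argument. jog_arm: Moves the arm, as the interface text tells. Its arguments: {"type":"object","properties":{"increments":{"type":"array"}},"required":["increments"]}

```bash
mkdir -p pics; cat > h.py <<'E'
import numpy as np, cv2
from workcell import get_obs, get_image, job, models
def cloud(im):
    d=im["depth"]; v,u=np.mgrid[:d.shape[0],:d.shape[1]]
    P=np.stack([(u-im["cx"])/im["fx"]*d,-(v-im["cy"])/im["fy"]*d,-d,np.ones_like(d)],-1)
    return (P@np.array(im["cam_to_world"]).T)[...,:3]
E
python3 - <<'E'
from h import *
o=get_obs();print(o["ee_pos"],o["orientation"],o["width"])
for n in("top","side"):
    im=get_image(n);cv2.imwrite(f"pics/{n}1.png",im["pixels"]);np.save(n+".npy",cloud(im))
    print(n,np.round(im["cam_to_world"],2).tolist(),im["fx"])
    for t in["jug_a_c","jug_b_c","jug_c_c","jug_d_c","pad_1","rinser","cup_c"]:
        print(t,[(np.round(r["centre"]).tolist(),round(r["p"],2)) for r in models.look_for(t,n)])
E
```

```text
[204.55912877 589.99469646 221.89643082] [-5.21834785e-01 -3.09766549e+00  2.38015269e-03] 87.84148817164217
top [[-0.01, 0.99, -0.13, 287.96], [-1.0, -0.01, 0.02, 19.24], [0.01, 0.14, 0.99, 1632.49], [0.0, 0.0, 0.0, 1.0]] 512.5244216655414
jug_a_c [([483.0, 54.0, 15.0], 0.67), ([309.0, 120.0, 15.0], 0.54)]
jug_b_c [([429.0, -327.0, 28.0], 0.96)]
jug_c_c [([438.0, -54.0, 31.0], 0.92), ([364.0, -184.0, 30.0], 0.81)]
jug_d_c [([477.0, 341.0, 41.0], 0.72), ([640.0, -46.0, 20.0], 0.19)]
pad_1 [([639.0, -49.0, 18.0], 0.93), ([639.0, -166.0, 14.0], 0.93), ([641.0, 60.0, 20.0], 0.86), ([646.0, 173.0, 20.0], 0.62)]
rinser [([628.0, 433.0, 25.0], 0.77)]
cup_c [([495.0, -207.0, 21.0], 0.93)]
side [[0.97, 0.17, -0.2, 203.74], [-0.26, 0.63, -0.73, -1131.67], [0.0, 0.76, 0.65, 1068.21], [0.0, 0.0, 0.0, 1.0]] 510.4540278299562
jug_a_c [([310.0, 102.0, 40.0], 0.89)]
jug_b_c [([426.0, -340.0, 45.0], 0.91)]
jug_c_c [([364.0, -205.0, 62.0], 0.89), ([434.0, -74.0, 60.0], 0.87)]
jug_d_c [([475.0, 318.0, 71.0], 0.8), ([429.0, -340.0, 44.0], 0.53)]
pad_1 [([637.0, -170.0, 23.0], 0.84), ([646.0, 169.0, 20.0], 0.73), ([640.0, 55.0, 20.0], 0.7), ([645.0, -54.0, 23.0], 0.63)]
rinser [([627.0, 410.0, 28.0], 0.57), ([635.0, -169.0, 20.0], 0.45), ([488.0, -218.0, 37.0], 0.33)]
cup_c [([490.0, -217.0, 36.0], 0.57)]
```

View pics/top1.png

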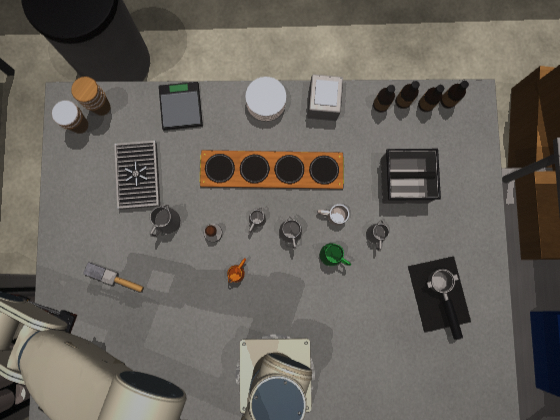

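View pics/side1.png

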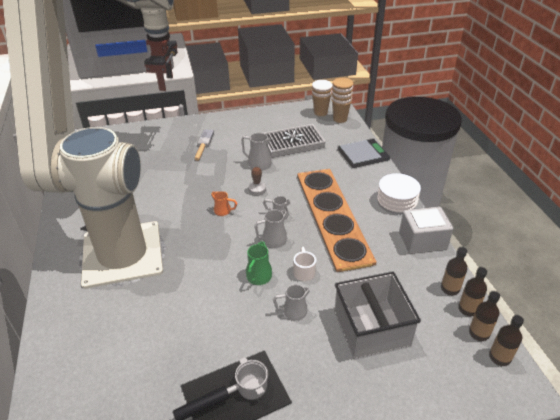

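Top view: the steel jugs are d (162,220), a (257,217), c (291,231) and b (379,233). Look-alikes to leave alone are orange (236,272) and green (333,254). The cup is at (338,214) and the tamper at (211,232). The rinser (136,175) is on the +y side, so d→pad_1, c→pad_2, b→pad_3 and a→pad_4.

```bash
python3 - <<'E'
from h import *
top=cv2.imread("pics/top1.png")
T=np.load("top.npy");S=np.load("side.npy")
A=np.vstack([T.reshape(-1,3),S.reshape(-1,3)])
J={"a":(483,54,62,44),"b":(429,-330,79,50),"c":(438,-60,96,56),"d":(477,335,113,62)}
for k,(x,y,h,dn) in J.items():
    for nm,C in(("T",T.reshape(-1,3)),("S",S.reshape(-1,3))):
        P=C[(np.hypot(C[:,0]-x,C[:,1]-y)<85)&(C[:,2]>h-9)&(C[:,2]<h+8)]
        if len(P)<8: print(k,nm,len(P));continue
        c,r=cv2.minEnclosingCircle(P[:,:2].astype(np.float32))
        print(k,nm,len(P),np.round(P.mean(0)),np.round(np.percentile(P,[3,97],axis=0)).tolist(),np.round(c),round(r))
D=get_image("top")
for i,(t) in enumerate(["jug_a_c"]):pass
cv2.imwrite("pics/crop1.png",cv2.resize(top[195:265,140:400],None,fx=3.05,fy=3.05,interpolation=cv2.INTER_CUBIC))
# pads
for n in("top","side"):
    im=get_image(n);P=cloud(im)
    for r in models.regions_of("pad_1",n):
        Q=P[r["region"]];Q=Q[abs(Q[:,2]-19)<12]
        c=(np.percentile(Q,1,axis=0)+np.percentile(Q,99,axis=0))/2
        print("pad",n,np.round(c),np.round(np.ptp(Q,axis=0)))
E
```

```text
a T 66 [475.  55.  60.] [[441.0, 31.0, 54.0], [506.0, 75.0, 67.0]] [472.  59.] 41
a S 115 [482.  49.  60.] [[444.0, -2.0, 53.0], [511.0, 74.0, 67.0]] [466.  27.] 54
b T 79 [ 423. -327.   76.] [[382.0, -351.0, 70.0], [460.0, -304.0, 84.0]] [ 421. -328.] 43
b S 186 [ 428. -329.   76.] [[382.0, -352.0, 70.0], [464.0, -304.0, 83.0]] [ 421. -329.] 44
c T 70 [434. -57.  94.] [[389.0, -80.0, 88.0], [473.0, -29.0, 101.0]] [431. -55.] 46
c S 173 [440. -55.  93.] [[390.0, -83.0, 87.0], [476.0, -26.0, 101.0]] [433. -55.] 51
d T 93 [474. 341. 111.] [[430.0, 308.0, 104.0], [512.0, 368.0, 117.0]] [471. 343.] 50
d S 130 [480. 337. 110.] [[436.0, 304.0, 105.0], [514.0, 369.0, 118.0]] [475. 343.] 51
pad top [641. -53.  19.] [94. 91. 22.]
pad top [ 639. -165.   19.] [92. 95. 23.]
pad top [642.  61.  18.] [93. 90. 23.]
pad side [ 639. -166.   20.] [97. 99. 16.]
pad side [647.  56.  20.] [96. 98. 14.]
pad side [644. -55.  20.] [91. 95. 13.]
pad side [647. 172.  20.] [86. 95. 16.]
```

View pics/crop1.png

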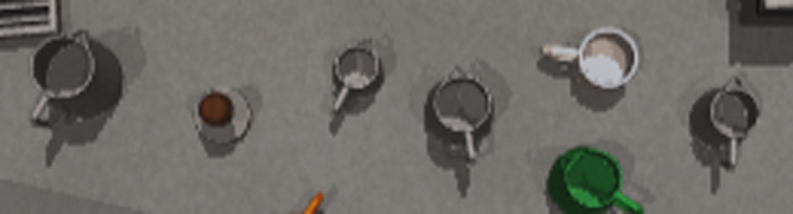

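```bash
cat >> h.py <<'E'
from scipy.optimize import least_squares
from scipy.spatial.transform import Rotation as R
J={"a":(483,54,62,44,27),"b":(429,-330,79,50,31),"c":(438,-60,96,56,36),"d":(477,335,113,62,41)}
def fit(C,k):
    x,y,h,dn,rf=J[k]; C=C.reshape(-1,3)
    P=C[(np.hypot(C[:,0]-x,C[:,1]-y)<90)&(C[:,2]>h-28)&(C[:,2]<h+6)]
    c=np.array([x,y],float)
    for _ in range(4):
        d=P[:,:2]-c; r=np.hypot(*d.T); H=d[(r>rf+4)&(d[:,0]<10)]; th=np.arctan2(*(-np.median(H,0))[::-1]) if len(H) else 0
        rel=np.angle(np.exp(1j*(np.arctan2(d[:,1],d[:,0])-th)))
        Q=P[(abs(r-dn/2)<9)&(abs(rel)<2.6)&(abs(rel)>.45),:2]
        c=least_squares(lambda q:np.hypot(*(Q-q).T)-dn/2,c,loss="soft_l1",f_scale=2).x
    return np.round(c,1),round(float(th),3),len(Q),len(H)
def go(x,y,z,yaw):
    "turn about tool z (deg) then shift (tool x,y,z mm) to bring TCP to x,y,z with tool y at world yaw (tool y=(-sin,cos))"
    o=get_obs();M=R.from_rotvec(o["orientation"]).as_matrix();p=np.array(o["ee_pos"])
    now=np.arctan2(-M[0,1],M[1,1]); print("t",round(o["t"],1),"tcp",np.round(p,1),"yaw",round(now,3),"tilt",np.round(M[:2,2],4),"w",round(o["width"],1),"q6",np.round(o["qpos"][5],2))
    T=np.array([[-np.cos(yaw),-np.sin(yaw),0],[-np.sin(yaw),np.cos(yaw),0],[0,0,-1]]).T
    print("turn z deg",round(np.degrees(now-yaw),1),"shift",np.round(T.T@(np.array([x,y,z])-p),1))
E
python3 - <<'E'
from h import *
T=np.load("top.npy");S=np.load("side.npy")
for k in J: print(k,fit(T,k),fit(S,k),fit(np.vstack([T.reshape(-1,3),S.reshape(-1,3)]),k))
go(475,341,230,-.43)
im=get_image("wrist");print(np.round(im["tool_from_camera"],2).tolist(),im["fx"])
E
```

```text
a (array([482. ,  51.1]), -0.437, 40, 30) (array([484.6,  50.9]), -0.389, 155, 44) (array([483.9,  50.9]), -0.435, 193, 76)
b (array([ 430.6, -326.8]), -0.052, 68, 22) (array([ 431.6, -328.1]), -0.023, 259, 42) (array([ 431.3, -327.7]), -0.039, 329, 65)
c (array([440.2, -53.5]), 0.171, 45, 19) (array([442.9, -54.3]), 0.192, 241, 30) (array([442.2, -54. ]), 0.184, 287, 49)
d (array([478.3, 337.1]), -0.52, 97, 18) (array([481.5, 337. ]), -0.484, 213, 19) (array([480.1, 337. ]), -0.498, 311, 37)
t 1.1 tcp [204.7 590.5 222.7] yaw -0.334 tilt [0. 0.] w 87.9 q6 -0.02
turn z deg 5.5 shift [-349.7 -114.1   -7.3]
[[0.0, 0.97, 0.25, 68.39], [1.0, -0.0, 0.0, 0.08], [0.0, 0.25, -0.97, -161.78], [0.0, 0.0, 0.0, 1.0]] 315.88273372182
```

>>> jog_arm:
  increments: [0,0,9.5,0,0,0,100,0,0,0,-52,-13,0,100,0,0,0,-52,-13,0,100,0,0,0,-52,-13,0,100,0,0,0,-52,-13,0,100,0,0,0,-52,-13,0,100,0,0,0,-52,-13,0,100,0,0,0,-51,-13,0,100,0,0,0,0,0,0,100,0,0,0,0,0,0,100]

```text
t: 2.35
ee_pos: [479.5, 336.8, 222.6]
orientation: [-0.778, -3.043, 0.0]
ft_force: [-0.3, 0.0, -0.5]
width: 87.9
grasp_force: 0.0
```

```bash
cat >> h.py <<'E'
def wcloud():
    o=get_obs();im=get_image("wrist");M=np.eye(4);M[:3,:3]=R.from_rotvec(o["orientation"]).as_matrix();M[:3,3]=o["ee_pos"]
    im["cam_to_world"]=M@np.array(im["tool_from_camera"]);return cloud(im),im["pixels"]
E
python3 - <<'E'
from h import *
go(480,337,74,-.5)
C,p=wcloud();cv2.imwrite("pics/w1.png",p);print(fit(C,"d"))
E
```

```text
t 2.4 tcp [479.5 336.8 222.6] yaw -0.5 tilt [-0.0005  0.0001] w 87.9 q6 -0.48
turn z deg -0.0 shift [ -0.4   0.4 148.6]
(array([479.7, 338.2]), -0.519, 789, 188)
```

View pics/w1.png

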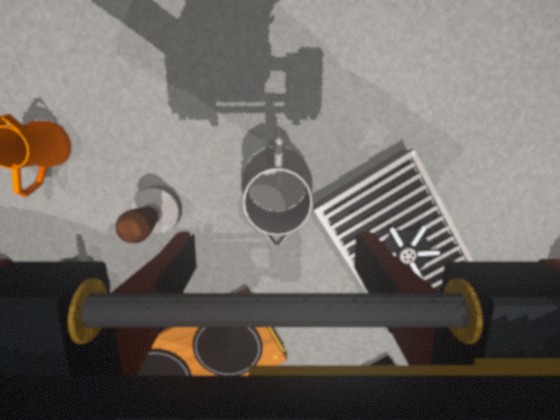

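The wrist view shows jug d at (278,200), its handle at (278,150) straight along the tool x axis and centred between the fingers. Descending to grip.

>>> jog_arm:
  increments: [0,0,0,0,1,50,100,0,0,0,0,0,50,100,0,0,0,0,0,30,100,0,0,0,0,0,18,100,0,0,0,0,0,0,100,0,0,0,0,0,0,30,0,0,0,0,0,0,30,0,0,0,0,0,0,30,0,0,0,0,0,0,30,0,0,0,0,0,0,30]

```text
t: 3.65
ee_pos: [481.0, 338.1, 75.7]
orientation: [0.776, 3.043, 0.002]
ft_force: [-1.0, 1.1, 7.4]
width: 62.8
grasp_force: 30.0
```

>>> jog_arm:
  increments: [0,0,0,0,0,-20,30,0,0,0,0,0,-40,30,0,0,0,0,0,-40,30,0,0,-9.2,0,0,0,30,0,0,-9.2,0,0,0,30,0,0,-9.1,0,0,0,30,0,0,0,-34,-33,0,30,0,0,0,-34,-33,0,30,0,0,0,-34,-33,0,30,0,0,0,-34,-33,0,30,0,0,0,-33,-33,0,30,0,0,0,0,0,0,30]

```text
t: 5.15
ee_pos: [647.7, 166.6, 175.3]
orientation: [0.037, 3.14, -0.001]
ft_force: [0.3, 0.3, -2.3]
width: 62.3
grasp_force: 30.0
```

```bash
python3 - <<'E'
from h import *
go(647,170,75.7+19,-.02)
C,p=wcloud();cv2.imwrite("pics/w2.png",p)
P=cloud(get_image("top"))
for r in models.regions_of("pad_1","top"):
    Q=P[r["region"]];Q=Q[abs(Q[:,2]-19)<12]
    print("pad",len(Q),np.round((np.percentile(Q,1,axis=0)+np.percentile(Q,99,axis=0))/2,1))
for r in models.regions_of("pad_1","wrist"):
    Q=C[r["region"]];Q=Q[abs(Q[:,2]-19)<12]
    print("padw",len(Q),np.round((np.percentile(Q,1,axis=0)+np.percentile(Q,99,axis=0))/2,1),np.round(np.ptp(Q,axis=0)))
E
```

```text
t 5.2 tcp [647.7 166.6 175.3] yaw -0.023 tilt [ 0.0009 -0.0003] w 62.3 q6 -1.31
turn z deg -0.2 shift [ 0.8  3.4 80.6]
pad 649 [642.4 -53.2  18.5]
pad 668 [643.1  57.7  18.9]
pad 675 [ 638.  -165.8   19.3]
padw 1112 [624.1 171.7  18. ] [46. 94.  7.]
padw 6638 [643.  -53.4  19.2] [97. 99.  8.]
padw 6571 [645.2  58.2  19.1] [95. 97.  8.]
```

View pics/w2.png

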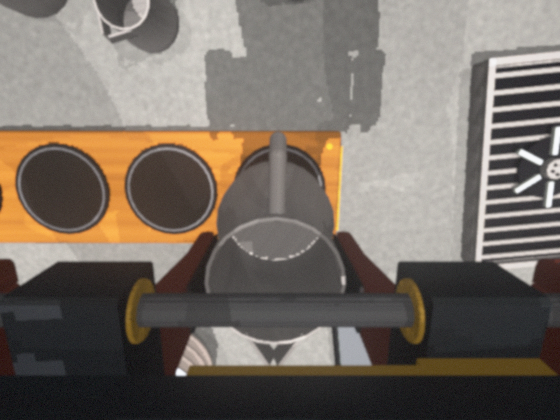

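The jug hangs upright with its handle towards the robot, over pad_1. The pad estimates from both cameras agree. Lowering.

>>> jog_arm:
  increments: [0,0,0,1,3.4,30,30,0,0,0,0,0,25,30,0,0,0,0,0,15,30,0,0,0,0,0,6,30,0,0,0,0,0,2,30,0,0,0,0,0,1,30,0,0,0,0,0,1,30,0,0,0,0,0,0,30]

```text
t: 6.35
ee_pos: [645.2, 172.7, 95.0]
orientation: [0.031, 3.141, 0.0]
ft_force: [0.8, -0.1, -2.5]
width: 62.7
grasp_force: 30.0
```

>>> jog_arm:
  increments: [0,0,0,-1.8,-2.5,0,30,0,0,0,0,0,0,30,0,0,0,0,0,1,30,0,0,0,0,0,0,30]

```text
t: 6.85
ee_pos: [647.0, 170.1, 94.6]
orientation: [0.031, 3.141, -0.0]
ft_force: [-2.7, -1.0, 4.6]
width: 62.7
grasp_force: 30.0
```

Contact made. Releasing and rising.

>>> jog_arm:
  increments: [0,0,0,0,0,0,95,0,0,0,0,0,0,95,0,0,0,0,0,0,95,0,0,0,0,0,0,95,0,0,0,0,0,-20,95,0,0,0,0,0,-40,95,0,0,0,0,0,-50,95,0,0,0,0,0,-30,95,0,0,0,0,0,0,95]

```text
t: 7.98
ee_pos: [648.6, 170.7, 238.1]
orientation: [0.031, 3.135, 0.003]
ft_force: [1.1, 0.2, -0.5]
width: 83.3
grasp_force: 0.0
```

```bash
python3 - <<'E'
from h import *
J["d"]=(647,170,132,62,41)
print(fit(cloud(get_image("top")),"d"),fit(cloud(get_image("side")),"d"))
go(442,-54,225,.18)
E
```

```text
(array([647., 170.]), 0.0, 0, 0) (array([647.4, 169.3]), -0.012, 235, 23)
t 8.1 tcp [646.6 170.1 234. ] yaw -0.02 tilt [0.0004 0.0001] w 83.5 q6 -1.31
turn z deg -11.4 shift [ 241.4 -183.9    9. ]
```

>>> jog_arm:
  increments: [0,0,-5.7,0,0,0,95,0,0,-5.7,0,0,0,95,0,0,0,40,-31,0,95,0,0,0,40,-31,0,95,0,0,0,40,-31,0,95,0,0,0,40,-31,0,95,0,0,0,40,-30,4,95,0,0,0,41,-30,5,95,0,0,0,0,0,0,95,0,0,0,0,0,0,95]

```text
t: 9.32
ee_pos: [442.5, -53.8, 224.2]
orientation: [0.28, -3.128, -0.001]
ft_force: [1.1, -0.0, 0.7]
width: 83.5
grasp_force: 0.0
```

```bash
python3 - <<'E'
from h import *
C,p=wcloud();cv2.imwrite("pics/w3.png",p);c=fit(C,"c");print(c)
go(*c[0],62,c[1])
E
```

```text
(array([441.1, -54.5]), 0.167, 605, 178)
t 9.4 tcp [442.9 -53.5 224.3] yaw 0.179 tilt [-0.0004  0.0002] w 83.7 q6 -1.9
turn z deg 0.7 shift [  2.   -0.7 162.3]
```

View pics/w3.png

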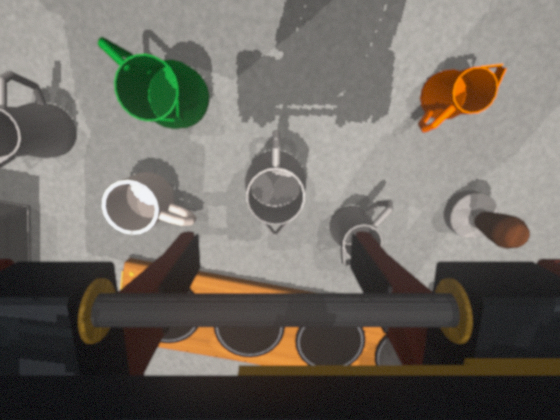

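Jug c is centred at (275,195) between the fingers, handle at (276,150). The cup (130,205), green (150,90), orange (475,90) and jug a (360,240) are all clear of the finger paths.

>>> jog_arm:
  increments: [0,0,0,2,-1,50,95,0,0,0,0,0,50,95,0,0,0,0,0,40,95,0,0,0,0,0,22,95,0,0,0,0,0,0,95,0,0,0,0,0,0,25,0,0,0,0,0,0,25,0,0,0,0,0,0,25,0,0,0,0,0,0,25,0,0,0,0,0,0,25,0,0,0,0,0,0,25]

```text
t: 10.75
ee_pos: [441.4, -55.1, 63.5]
orientation: [-0.281, 3.127, -0.0]
ft_force: [-0.4, 3.7, 7.4]
width: 56.9
grasp_force: 30.0
```

```bash
python3 - <<'E'
from h import *
go(645,58,62+110,-.02)
E
```

```text
t 10.8 tcp [441.4 -55.1  63.5] yaw 0.179 tilt [ 0.0016 -0.    ] w 56.9 q6 -1.9
turn z deg 11.4 shift [-201.3  117.2 -108.5]
```

>>> jog_arm:
  increments: [0,0,0,0,0,-20,25,0,0,0,0,0,-45,25,0,0,0,0,0,-45,25,0,0,5.7,0,0,0,25,0,0,5.7,0,0,0,25,0,0,0,-40,23,0,25,0,0,0,-40,24,0,25,0,0,0,-40,24,0,25,0,0,0,-40,23,0,25,0,0,0,-41,23,0,25,0,0,0,0,0,0,25,0,0,0,0,0,0,25]

```text
t: 12.25
ee_pos: [642.6, 57.6, 171.8]
orientation: [-0.03, -3.139, 0.001]
ft_force: [0.0, 0.2, -3.1]
width: 56.5
grasp_force: 30.0
```

```bash
python3 - <<'E'
from h import *
go(645,58,63.5+19.5,-.02)
C,_=wcloud()
for r in models.regions_of("pad_1","wrist"):
    Q=C[r["region"]];Q=Q[abs(Q[:,2]-19)<12]
    print("padw",len(Q),np.round((np.percentile(Q,1,axis=0)+np.percentile(Q,99,axis=0))/2,1),np.round(np.ptp(Q,axis=0)))
E
```

```text
t 12.2 tcp [642.6  57.6 171.8] yaw -0.019 tilt [-0.0024 -0.0004] w 56.5 q6 -1.48
turn z deg 0.0 shift [-2.4  0.5 88.8]
padw 6714 [ 640.  -164.9   19.3] [95. 95.  7.]
padw 1643 [623.2  57.3  18.8] [49. 94.  7.]
padw 776 [644.3 160.3  18.6] [89. 77.  6.]
padw 6764 [642.5 -53.7  18.9] [95. 97.  8.]
padw 1064 [ 495.3 -169.4   19. ] [57. 65. 24.]
```

>>> jog_arm:
  increments: [0,0,0,-1,0,30,25,0,0,0,0,0,30,25,0,0,0,0,0,18,25,0,0,0,0,0,5,25,0,0,0,0,0,2,25,0,0,0,0,0,0,25,0,0,0,0,0,0,25]

```text
t: 13.22
ee_pos: [645.5, 57.9, 88.5]
orientation: [0.031, 3.14, 0.0]
ft_force: [-0.0, 1.2, -2.7]
width: 56.5
grasp_force: 30.0
```

>>> jog_arm:
  increments: [0,0,0,0,0,3,25,0,0,0,0,0,1.5,25,0,0,0,0,0,1,25,0,0,0,0,0,0.7,25,0,0,0,0,0,0,25]

```text
t: 13.85
ee_pos: [645.2, 57.9, 82.6]
orientation: [0.031, 3.141, 0.0]
ft_force: [-2.7, 0.6, 7.3]
width: 56.6
grasp_force: 30.0
```

>>> jog_arm:
  increments: [0,0,0,0,0,0,82,0,0,0,0,0,0,82,0,0,0,0,0,0,82,0,0,0,0,0,0,82,0,0,0,0,0,-20,82,0,0,0,0,0,-40,82,0,0,0,0,0,-50,82,0,0,0,0,0,-20,82,0,0,0,0,0,0,82]

```text
t: 14.98
ee_pos: [645.8, 57.9, 213.5]
orientation: [0.031, 3.138, 0.0]
ft_force: [-0.7, -0.4, -0.6]
width: 71.9
grasp_force: 0.0
```

```bash
python3 - <<'E'
from h import *
J["c"]=(645,58,115,56,36)
print(fit(cloud(get_image("side")),"c"))
go(431,-327.5,205,-.04)
E
```

```text
(array([646.5,  57.8]), -1.447, 173, 103)
t 15.0 tcp [644.7  57.8 211.5] yaw -0.02 tilt [0.0004 0.    ] w 72.4 q6 -1.48
turn z deg 1.2 shift [ 198.2 -393.5    6.5]
```

>>> jog_arm:
  increments: [0,0,1.2,0,0,0,95,0,0,0,25,-49,0,95,0,0,0,25,-49,0,95,0,0,0,25,-49,0,95,0,0,0,25,-49,0,95,0,0,0,25,-49,0,95,0,0,0,25,-49,0,95,0,0,0,24,-49,0,95,0,0,0,24,-50,0,95,0,0,0,0,0,0,95,0,0,0,0,0,0,95]

```text
t: 16.4
ee_pos: [430.7, -326.1, 210.2]
orientation: [-0.066, -3.139, -0.003]
ft_force: [-0.7, 0.9, 0.1]
width: 83.7
grasp_force: 0.0
```

```bash
python3 - <<'E'
from h import *
C,p=wcloud();cv2.imwrite("pics/w4.png",p);c=fit(C,"b");print(c)
go(*c[0],48,c[1])
E
```

```text
(array([ 430.6, -328. ]), -0.052, 517, 184)
t 16.4 tcp [ 431.1 -325.7  210.5] yaw -0.04 tilt [-0.0014  0.0015] w 83.7 q6 -2.2
turn z deg 0.7 shift [  0.4  -2.3 162.5]
```

View pics/w4.png

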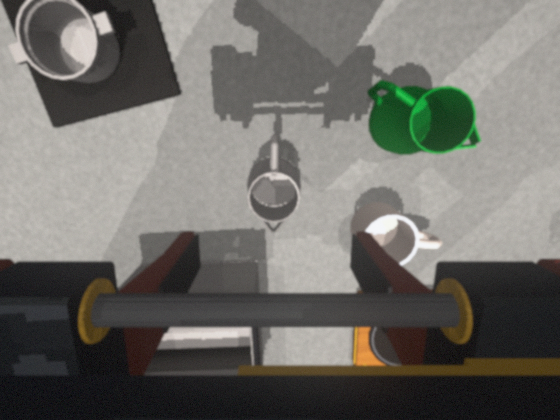

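Jug b is centred at (275,193), handle at (276,155). The cup (390,240), green (440,120) and knock box (210,310) are clear.

>>> jog_arm:
  increments: [0,0,0,0.5,-2,50,95,0,0,0,0,0,50,95,0,0,0,0,0,40,95,0,0,0,0,0,22,95,0,0,0,0,0,0,95,0,0,0,0,0,0,20,0,0,0,0,0,0,20,0,0,0,0,0,0,20,0,0,0,0,0,0,20,0,0,0,0,0,0,20,0,0,0,0,0,0,20]

```text
t: 17.82
ee_pos: [430.9, -328.9, 50.2]
orientation: [0.064, 3.14, -0.0]
ft_force: [0.1, 1.9, 6.8]
width: 50.2
grasp_force: 30.0
```

```bash
python3 - <<'E'
from h import *
go(642.5,-53.7,160,-.02)
E
```

```text
t 17.8 tcp [ 430.9 -328.9   50.2] yaw -0.041 tilt [ 0.0007 -0.0003] w 50.2 q6 -2.2
turn z deg -1.2 shift [-206.1  279.4 -109.8]
```

>>> jog_arm:
  increments: [0,0,0,0,0,-20,20,0,0,0,0,0,-45,20,0,0,0,0,0,-45,20,0,0,-1.2,0,0,0,20,0,0,0,-29,40,0,20,0,0,0,-29,40,0,20,0,0,0,-30,40,0,20,0,0,0,-30,40,0,20,0,0,0,-30,40,0,20,0,0,0,-30,40,0,20,0,0,0,-28,39,0,20,0,0,0,0,0,0,20]

```text
t: 19.32
ee_pos: [642.7, -51.2, 157.5]
orientation: [-0.025, -3.14, -0.001]
ft_force: [0.3, -0.4, -1.9]
width: 50.2
grasp_force: 30.0
```

>>> jog_arm:
  increments: [0,0,0,0,0,30,20,0,0,0,0,0,30,20,0,0,0,0,0,18,20,0,0,0,0,0,4,20,0,0,0,0,0,0,20,0,0,0,0,0,0,20]

```text
t: 20.08
ee_pos: [642.8, -54.1, 78.6]
orientation: [0.031, 3.14, -0.0]
ft_force: [-0.2, 1.3, -1.1]
width: 50.4
grasp_force: 30.0
```

>>> jog_arm:
  increments: [0,0,0,0,0,5,20,0,0,0,0,0,2,20,0,0,0,0,0,1,20,0,0,0,0,0,0.7,20,0,0,0,0,0,0.7,20,0,0,0,0,0,0,20]

```text
t: 20.82
ee_pos: [642.1, -53.8, 69.2]
orientation: [0.031, 3.141, 0.0]
ft_force: [-2.9, -0.2, 8.5]
width: 50.3
grasp_force: 30.0
```

Contact. Releasing and rising, then heading for jug a.

>>> jog_arm:
  increments: [0,0,0,0,0,0,75,0,0,0,0,0,0,75,0,0,0,0,0,0,75,0,0,0,0,0,0,75,0,0,0,0,0,-20,75,0,0,0,0,0,-40,75,0,0,0,0,0,-50,75,0,0,0,0,0,-20,75,0,0,0,0,0,0,75]

```text
t: 21.95
ee_pos: [642.9, -54.0, 200.1]
orientation: [0.031, 3.138, -0.0]
ft_force: [-1.1, 0.1, 0.2]
width: 66.1
grasp_force: 0.0
```

```bash
python3 - <<'E'
from h import *
J["b"]=(642.5,-54,98,50,31)
print(fit(cloud(get_image("side")),"b"))
go(484,51,195,-.43)
E
```

```text
(array([643.2, -55.1]), -1.479, 171, 91)
t 22.0 tcp [641.8 -53.9 198.2] yaw -0.02 tilt [ 0.0004 -0.    ] w 66.1 q6 -1.65
turn z deg 23.5 shift [187.2  29.6   3.2]
```

>>> jog_arm:
  increments: [0,0,7.9,0,0,0,90,0,0,7.8,0,0,0,90,0,0,7.8,0,0,0,90,0,0,0,47,7,0,90,0,0,0,47,8,0,90,0,0,0,47,7,0,90,0,0,0,46,8,0,90,0,0,0,0,0,0,90,0,0,0,0,0,0,90]

```text
t: 23.12
ee_pos: [484.6, 51.2, 197.2]
orientation: [-0.669, -3.068, 0.001]
ft_force: [-0.7, 0.0, 0.5]
width: 79.2
grasp_force: 0.0
```

```bash
python3 - <<'E'
from h import *
C,p=wcloud();cv2.imwrite("pics/w5.png",p);c=fit(C,"a");print(c)
go(*c[0],33,c[1])
E
```

```text
(array([483.5,  51.2]), -0.482, 443, 196)
t 23.2 tcp [485.1  51.  197.4] yaw -0.43 tilt [-0.0007 -0.0002] w 79.3 q6 -1.06
turn z deg 3.0 shift [  1.5  -0.5 164.4]
```

View pics/w5.png

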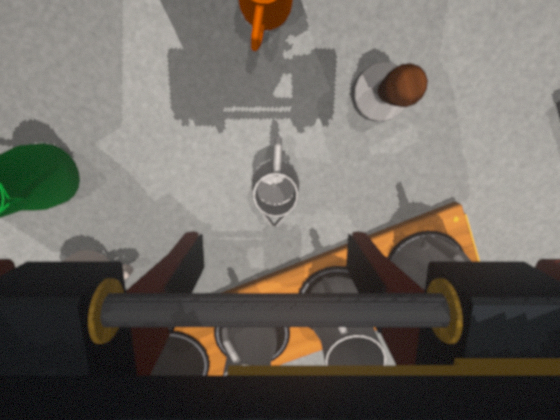

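Jug a is centred at (275,193), handle at (278,155). The tamper (390,92) and orange jug (262,15) are clear.

>>> jog_arm:
  increments: [0,0,2,0,0,0,90,0,0,0,1.5,-0.5,50,90,0,0,0,0,0,50,90,0,0,0,0,0,40,90,0,0,0,0,0,22,90,0,0,0,0,0,2,90,0,0,0,0,0,0,20,0,0,0,0,0,0,20,0,0,0,0,0,0,20,0,0,0,0,0,0,20,0,0,0,0,0,0,20,0,0,0,0,0,0,20]

```text
t: 24.68
ee_pos: [483.4, 51.6, 34.7]
orientation: [0.723, 3.056, 0.0]
ft_force: [-1.4, 0.7, 6.6]
width: 44.1
grasp_force: 30.0
```

```bash
python3 - <<'E'
from h import *
go(640,-165.3,150,-.02)
E
```

```text
t 24.7 tcp [483.4  51.6  34.7] yaw -0.465 tilt [0.0011 0.0001] w 44.1 q6 -1.02
turn z deg -25.5 shift [-160.9 -213.7 -115.3]
```

>>> jog_arm:
  increments: [0,0,0,0,0,-20,20,0,0,0,0,0,-50,20,0,0,0,0,0,-50,20,0,0,-8.5,0,0,0,20,0,0,-8.5,0,0,0,20,0,0,-8.5,0,0,0,20,0,0,0,-27,-36,0,20,0,0,0,-27,-36,0,20,0,0,0,-27,-36,0,20,0,0,0,-27,-36,0,20,0,0,0,-27,-35,0,20,0,0,0,-26,-35,0,20]

```text
t: 26.18
ee_pos: [640.1, -166.8, 153.7]
orientation: [-0.031, -3.141, -0.0]
ft_force: [0.4, 0.1, -2.0]
width: 43.7
grasp_force: 30.0
```

>>> jog_arm:
  increments: [0,0,0,0,0,0,20,0,0,0,0,0,30,20,0,0,0,0,0,35,20,0,0,0,0,0,20,20,0,0,0,0,0,6,20,0,0,0,0,0,0,20,0,0,0,0,0,0,20]

```text
t: 27.05
ee_pos: [640.6, -165.8, 64.4]
orientation: [0.031, 3.139, -0.001]
ft_force: [-0.2, -0.5, -0.8]
width: 43.8
grasp_force: 30.0
```

>>> jog_arm:
  increments: [0,0,0,0,0,6,20,0,0,0,0,0,2.5,20,0,0,0,0,0,1,20,0,0,0,0,0,0.7,20,0,0,0,0,0,0.7,20,0,0,0,0,0,0,20]

```text
t: 27.8
ee_pos: [639.6, -165.6, 53.7]
orientation: [-0.031, -3.141, -0.0]
ft_force: [-4.5, 1.4, 12.1]
width: 44.1
grasp_force: 30.0
```

Contact. Releasing, rising, and backing off clear of the camera's view.

>>> jog_arm:
  increments: [0,0,0,0,0,0,70,0,0,0,0,0,0,70,0,0,0,0,0,0,70,0,0,0,0,0,0,70,0,0,0,0,0,-20,70,0,0,0,0,0,-50,70,0,0,0,0,0,-50,70,0,0,0,0,0,-50,70,0,0,0,50,0,0,70,0,0,0,60,0,0,70,0,0,0,60,0,0,70,0,0,0,50,0,0,70]

```text
t: 29.3
ee_pos: [417.8, -161.1, 223.3]
orientation: [0.031, 3.14, -0.001]
ft_force: [0.0, -0.2, 0.2]
width: 61.5
grasp_force: 0.0
```

```bash
python3 - <<'E'
from h import *
o=get_obs();print(o["t"],o["ee_pos"],o["ft_force"])
J={"a":(640,-165.5,81,44,27),"b":(642.5,-54,98,50,31),"c":(645,58,115,56,36),"d":(647,170,132,62,41)}
import h;h.J=J
im=get_image("top");s=get_image("side")
for n,q in(("T",im),("S",s)):
    C=cloud(q).reshape(-1,3)
    for k in J: print(n,k,fit(C[abs(C[:,1]-J[k][1])<48],k))
print([(np.round(r["centre"]),r["p"]) for r in models.look_for("cup_c","top")])
cv2.imwrite("pics/end.png",np.hstack([cv2.resize(im["pixels"][140:250,190:360],None,fx=2.3,fy=2.3),cv2.resize(s["pixels"][130:290,230:390],(253,253))]))
E
```

```text
29.3 [ 417.77457894 -161.06194258  223.3410741 ] [ 0.01448569 -0.16285918  0.24234464]
T a (array([ 638.4, -165.3]), -0.064, 49, 18)
T b (array([639.8, -53.7]), -0.024, 53, 19)
T c (array([643.4,  58.4]), -0.033, 57, 23)
T d (array([644.3, 169.5]), -0.041, 70, 16)
S a (array([ 640.5, -166.4]), -0.004, 192, 34)
S b (array([643.2, -54.7]), -0.016, 198, 29)
S c (array([646. ,  57.7]), -0.007, 213, 25)
S d (array([647.4, 169.2]), -0.022, 233, 23)
[(array([ 632., -157.,   16.]), 0.23)]
```

View pics/end.png

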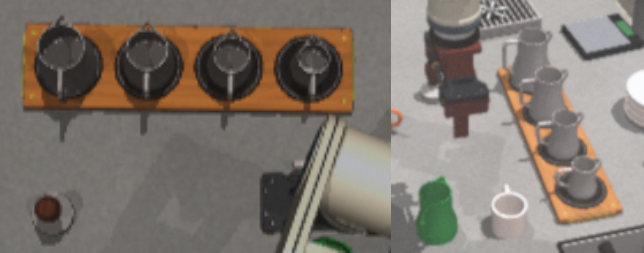

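The four jugs stand upright and centred on their pads, largest to smallest from the rinser, with handles pointing across the stand. The cup is upright in its place.

```bash
python3 -c "
from workcell import job
print(job.close_job())"
```

```text
the job is handed in; nothing more can be done
None
```

The job is handed in: the four steel jugs stand upright on pads 1–4, largest next to the rinser, measured within about 3 mm of the pad centres with handles straight across, and the cup was left untouched; no verdict came back.

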